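Sweep the jar lids into the catch bay

TASK

Sweep the three loose jar lids across the counter with your fingertips and into the three-sided metal catch bay, through its open side, until each lid lies flat and wholly inside. Only push them along the counter: do not pick up or lift a lid, and leave the shaker, the spice tin, the dip cup and everything else on the counter standing where they are.

Things in the scene. Friction and masses are not known exactly. Their poses are not given: they have to be found in the camera images.
- bay: three-sided stainless catch bay screwed to the counter (fixed). Origin: the middle of its open mouth, on the counter surface. Its own +y axis points into the bay, x runs along the mouth. Inside it is 260 mm wide (x -130 to +130) and 130 mm deep (y 0 to 130); walls 30 mm high, 8 mm thick, along both sides and the back. There is no sill and no raised floor: the metal sheet inside is flush with the counter.
- lid0_center (a point): centre (half-way up) of one of the three identical deep twist-off jar lids, plain metal with a pale top, 70 mm across, 14 mm high, about 18 g, lying flat on the counter, top up, skirt down; it behaves as a solid disc, and when pushed at its edge it slides and stops where the push stops.
- lid1_center (a point): centre (half-way up) of one of the three identical deep twist-off jar lids, plain metal with a pale top, 70 mm across, 14 mm high, about 18 g, lying flat on the counter, top up, skirt down; it behaves as a solid disc, and when pushed at its edge it slides and stops where the push stops.
- lid2_center (a point): centre (half-way up) of one of the three identical deep twist-off jar lids, plain metal with a pale top, 70 mm across, 14 mm high, about 18 g, lying flat on the counter, top up, skirt down; it behaves as a solid disc, and when pushed at its edge it slides and stops where the push stops.
- shaker: glass salt shaker with a steel top, 40 mm across, 50 mm high, upright on the counter among the lids; origin at the centre of its underside. Leave alone.
- tin: round spice tin, 44 mm across, 47 mm high, upright among the lids; origin at the centre of its underside. Leave alone.
- dipcup: small white ceramic dip cup, 44 mm across, 35 mm high, open at the top, among the lids; origin at the centre of its underside. Leave alone.
- mustard: small closed mustard jar, 58 mm across, 62 mm high, upright to the right of the lids; origin at the centre of its underside. Leave alone.
- ramekin: white ceramic ramekin, 80 mm across, 42 mm high, open at the top, to the right of the lids; origin at the centre of its underside. Leave alone.

How it is judged:
By the outcome, as a careful person would: the job done as asked, in the order asked, and still so for the second after the job is handed in, with the robot touching nothing.
It also fails if it takes over 67 s, if anything falls off the work surface, if the arm or the gripper's body presses on something with over 40 N, if the wrist force passes 120 N, or if a joint passes its speed limit or range.

ROBOT

A 7-joint arm with a two-finger parallel gripper is mounted at the origin on the work surface. World frame = base frame: x ahead of the robot, y to its left, z up, the work surface at z = 0. Lengths are in m, angles in rad, forces in N, time in s.
With the tool pointing down it reaches from about 0.425 to 0.925 m from the base axis. Payload 6.8 kg.
Tool frame: the origin (TCP) lies on the front face of the gripper's body, between the roots of the fingers; the fingertips stand 73 mm ahead of it and the grasp point (between the pads) lies 54 mm ahead of it (env.nose_length is the distance from the TCP to the fingertips, in m); z points along the fingers, y is the line along which they close (so a half turn about z gives the same grasp; the last joint's range is limited). The gripper opens to 85 mm and grips with 20 to 120 N. Pads are 22 mm wide; open, the fingers measure 114 mm over their backs; the gripper's body (76 mm by 85 mm) begins 54 mm behind the grasp point. The pads swing forward as they close: fully open they stand 13 mm farther back than shut.
Start: joints at [0.994, 0.477, 0.022, 1.555, -0.011, 1.109, -0.083], TCP at [0.305, -0.602, 0.304] pointing down, gripper open.
Joint ranges: [-2.96, 2.96], [-0.34, 2.1], [-1.41, 1.46], [0.24, 2.44], [-1.37, 4.51], [0.17, 1.92], [-2.96, 2.96]. Speed limits (rad/s): [2.39, 2.39, 3.14, 3.14, 3.14, 3.14, 3.14].

INTERFACE

Orientations are given as a unit quaternion [w, x, y, z].
In Python, from cell import env, kin, camera, calibration, job gives the robot as it stands. The module is installed in compiled form; this text tells all that it offers. Calls block until the motion is done:
- env.reach(position, orientation): joint-space move of the TCP to a pose.
- env.movel(position, velocity=0.15, rot=None, stop_force=None): straight line of the TCP; rot=None keeps the orientation; velocity is the mean speed in m/s. With stop_force (N) it stops when the force on the tool has changed by that much, and returns True; else False.
- env.goto_joints(angles): joint-space move.
- env.grip(opening, f_grip=None): finger opening in m; f_grip is the grip in N (None keeps the last); returns when the fingers have stopped.
- env.dwell(seconds).
- kin.inverse_kinematics(position, orientation): joint angles nearest the present ones, or None.
- env.get_state(): the state.
- camera(name): name is "scene" or "top" or "wrist"; returns (picture, depth): 384x512x3 uint8, blue, green, red; 384x512 float32, m along the optical axis (not along the pixel's ray), 0 where there is no reading.
- calibration(name): a dict with "fx", "fy", "cx", "cy" (pixels), "k1" (the pictures are not rectified: a ray, as slopes to the right and down, at radius r is drawn at 1 + k1 r^2 times it, then the intrinsics apply), "rvec" (rotation vector, rad) and "tvec" (3), from world to camera coordinates, as OpenCV has them. Camera axes: x right, y down, z forward; pixel columns grow to the right and rows downward; lengths in m; the calibration is good to about 2 mm. A picture is of the moment at which its call begins: read the wrist's pose just before it. calibration takes no time and is no camera call; for the wrist camera it gives the pose at the moment of the call.
A pose or a line that the arm cannot do raises env.PlanningError and nothing moves.
- job.job_done(): hands the job in; it is judged then, once.
The state is a dict: "time": time; "qpos": joint angles; "joint_velocities": joint speeds; "joint_torque": joint torques, N m; "tcp_pos": TCP position; "orientation": TCP orientation; "force": force on the tool from outside, world axes, zero at the start; "torque": the same for the moment, N m; "opening": finger opening in m; "gripper_force": force on a finger pad.
Only numpy, scipy, OpenCV 4.12 (cv2) and the standard library are available. Lean on these libraries where they do the work, as an engineer would, in place of code of your own. Each camera call takes 0.05 s, during which the arm holds its last target. There are 200 camera calls.

## Working session

There is one attempt and no reset: what is moved stays moved. The work goes in short steps, each a Python script; the robot and the scene stay as the last script left them, time stands still between calls to the robot, and variables do not carry over. Pictures are saved under pics/ and viewed, at most 10 in all, crops included, and the job is handed in when it is done.

```bash
mkdir -p pics; cat > h.py <<'E'
import numpy as np, cv2
from cell import env, kin, camera, calibration, job
def cal(n):
    c=calibration(n); K=np.array([[c["fx"],0,c["cx"]],[0,c["fy"],c["cy"]],[0,0,1.]])
    return K,np.array([c["k1"],0,0,0,0.]),cv2.Rodrigues(np.array(c["rvec"],float))[0],np.array(c["tvec"],float)
def ray(n,uv,z,C=None):
    "pixel -> world point on plane z"
    K,d,R,t=C or cal(n)
    p=cv2.undistortPoints(np.array(uv,float).reshape(-1,1,2),K,d).reshape(-1,2)
    r=np.c_[p,np.ones(len(p))]@R; o=-R.T@t
    return o+r*((z-o[2])/r[:,2])[:,None]
E
python3 - <<'E'
from h import *
im,d=camera("top"); cv2.imwrite("pics/top.png",cv2.resize(im,(800,600),interpolation=cv2.INTER_CUBIC)); np.savez("top.npz",im=im,d=d)
im,d=camera("scene"); cv2.imwrite("pics/scene.png",cv2.resize(im,(800,600)))
s=env.get_state(); print(s["time"],s["orientation"],env.nose_length); K,_,R,t=cal("top"); print(-R.T@t,K)
print(ray("top",[[0,0],[511,0],[0,383],[511,383]],0))
E
```

```text
0.1 [-7.70204325e-04  9.72648193e-01  2.32281800e-01 -2.53829771e-04] 0.0726
[ 0.45150601 -0.0804095   1.0675024 ] [[489.82532588   0.         260.1913481 ]
 [  0.         489.82532588 192.96796291]
 [  0.           0.           1.        ]]
[[ 1.03290936  0.55340339  0.        ]
 [ 1.05684726 -0.68377153  0.        ]
 [ 0.14404375  0.4805883   0.        ]
 [ 0.16319025 -0.6439243   0.        ]]
```

View pics/top.png

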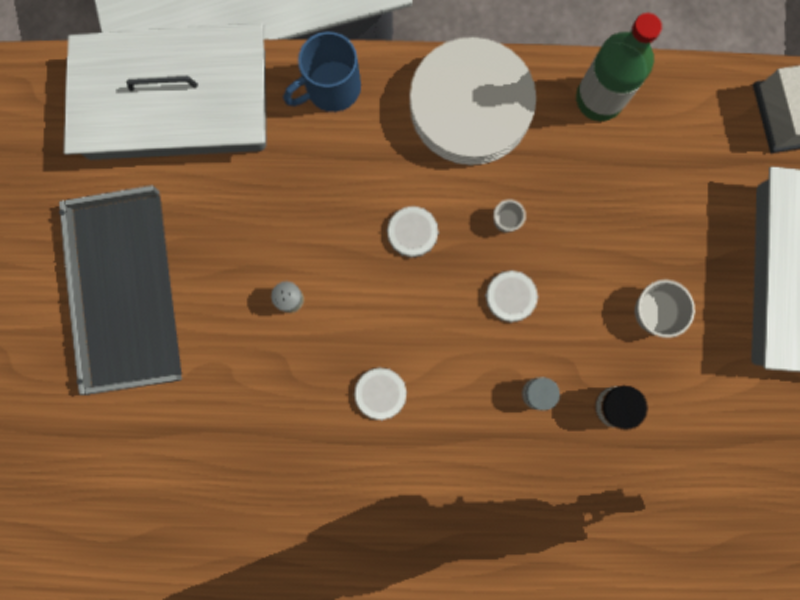

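View pics/scene.png

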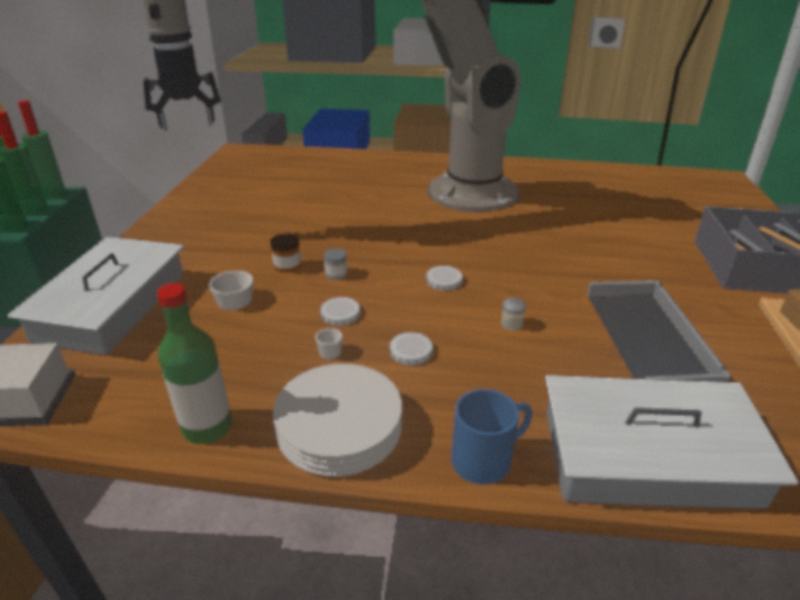

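```bash
python3 - <<'E'
from h import *
C=cal("top"); D=np.load("top.npz"); im,d=D["im"],D["d"]
P={"lidA":(413,231,.014),"lidB":(512,296,.014),"lidC":(380,394,.014),"shaker":(287,296,.05),"dip":(509,215,.035),"tin":(541,393,.047),
"mouthTop":(155,188,.03),"mouthBot":(180,378,.03),"backTop":(61,202,.03),"backBot":(80,392,.03),"ram":(666,309,.042),"must":(626,408,.062)}
for k,(U,V,z) in P.items():
    print(k,ray("top",[(U+.5)*.64-.5,(V+.5)*.64-.5],z,C)[0].round(4))
# lids by threshold
h=cv2.cvtColor(im,cv2.COLOR_BGR2HSV); m=((h[...,1]<50)&(h[...,2]>150)).astype(np.uint8)
n,l,s,c=cv2.connectedComponentsWithStats(m)
for i in range(1,n):
    if 500<s[i,4]<1300: print(s[i],ray("top",c[i],.014,C)[0].round(4))
crop=im[110:265,20:220]; cv2.imwrite("pics/bay.png",cv2.resize(crop,None,fx=3.8,fy=3.8,interpolation=cv2.INTER_CUBIC))
print(env.get_state()["force"])
E
```

```text
lidA [ 0.6732 -0.0906  0.014 ]
lidB [ 0.5839 -0.2298  0.014 ]
lidC [ 0.4455 -0.0493  0.014 ]
shaker [0.5739 0.0773 0.05  ]
dip [ 0.6939 -0.2227  0.035 ]
tin [ 0.4503 -0.2644  0.047 ]
mouthTop [0.7259 0.2731 0.03  ]
mouthBot [0.4613 0.2231 0.03  ]
backTop [0.7047 0.4086 0.03  ]
backBot [0.4386 0.3624 0.03  ]
ram [ 0.5664 -0.4379  0.042 ]
must [ 0.432  -0.3748  0.062 ]
[249 132  31  32 774] [ 0.6737 -0.0904  0.014 ]
[312 173  32  32 793] [ 0.5845 -0.2298  0.014 ]
[228 236  32  33 830] [ 0.4464 -0.0497  0.014 ]
[0.67028593 0.09773153 0.35532577]
```

View pics/bay.png

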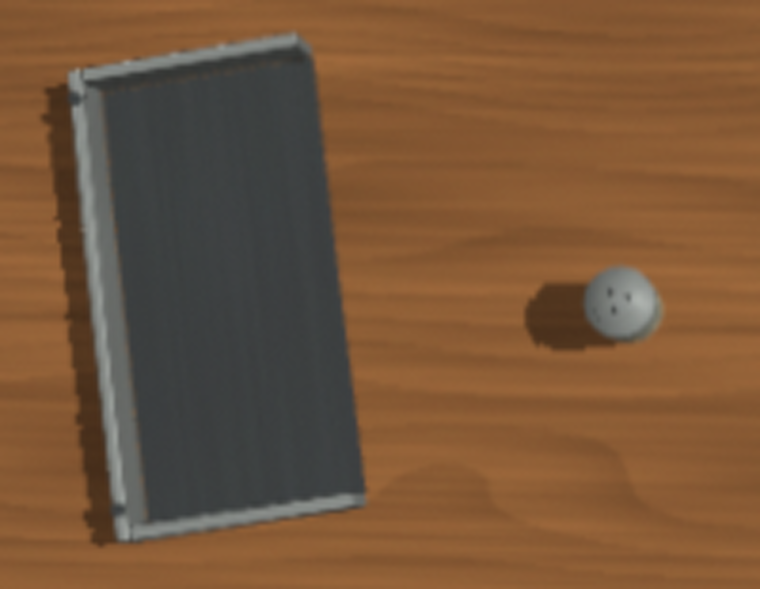

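```bash
cat >> h.py <<'E'
th=np.radians(9.9); e=np.array([-np.sin(th),np.cos(th)]); f=np.array([np.cos(th),np.sin(th)])
OFF=0.040
def quat(phi): return [0,np.cos(phi/2),np.sin(phi/2),0]
def plan(lid,wps,flip,back=.02):
    "list of (lid centre xy, heading): pushes with turns about the lid centre"
    pts=[np.array(p) for p in [lid]+wps]; out=[]; ph0=None
    for a,b in zip(pts,pts[1:]):
        ph=np.arctan2(*(b-a)[::-1])
        if ph0 is None: out.append((a-back*(b-a)/np.linalg.norm(b-a),ph))
        else:
            n=int(np.ceil(abs(ph-ph0)/np.radians(13)))
            out+=[(a,ph0+(ph-ph0)*k/n) for k in range(1,n+1)]
        out.append((b,ph)); ph0=ph
    return [(c-OFF*np.array([np.cos(p),np.sin(p)]),quat(p+np.pi*flip)) for c,p in out]
E
python3 - <<'E'
from h import *
C=cal("top")
g=lambda U,V,z: ray("top",[(U+.5)/3.8-.5+20,(V+.5)/3.8-.5+110],z,C)[0]
a,b=g(315,55,0),g(363,492,0); print("floor edge",a,b,(a+b)/2,np.linalg.norm(a-b),np.degrees(np.arctan2(*(a-b)[[1,0]])))
a,b=g(299,38,.03),g(364,497,.03); print("wall ends",a,b,(a+b)/2,np.degrees(np.arctan2(*(a-b)[[1,0]])))
a,b=g(76,75,.03),g(122,538,.03); print("back outer",a,b,(a+b)/2,np.degrees(np.arctan2(*(a-b)[[1,0]])))
M=np.array([.594,.248])
for n,l,w in (("C",(.446,-.05),[M-.082*f-.04*e,M-.082*f+.08*e]),("A",(.674,-.09),[M+.08*f+.08*e]),("B",(.5845,-.23),[(.66,.075),M-.045*e,M+.055*e])):
  for fl in (0,1):
    for p,q in plan(l,w,fl):
      j=kin.inverse_kinematics([*p,.075],q); print(n,fl,p.round(3),None if j is None else np.round(j,2))
E
```

```text
floor edge [0.72467205 0.27460102 0.        ] [0.46735568 0.23184217 0.        ] [0.59601387 0.25322159 0.        ] 0.26084484239596245 9.434761254163988
wall ends [0.72700631 0.27473122 0.03      ] [0.46413369 0.22237045 0.03      ] [0.59557    0.24855084 0.03      ] 11.265127781127056
back outer [0.70407959 0.4067341  0.03      ] [0.43757143 0.36075166 0.03      ] [0.57082551 0.38374288 0.03      ] 9.789245503835193
C 0 [ 0.429 -0.107] [ 0.34  0.5  -0.28  2.24  0.32  0.44 -0.49]
C 0 [0.508 0.156] [-0.02  0.63 -0.5   2.02  0.51  0.61 -1.16]
C 0 [0.515 0.155] [-0.03  0.63 -0.48  2.01  0.5   0.62 -0.98]
C 0 [0.521 0.155] [-0.03  0.64 -0.47  2.    0.49  0.62 -0.81]
C 0 [0.527 0.155] [-0.03  0.64 -0.48  1.98  0.49  0.63 -0.65]
C 0 [0.506 0.273] [-0.13  0.71 -0.63  1.91  0.63  0.72 -0.96]
C 1 [ 0.429 -0.107] [-0.76  1.06  1.26  2.3  -1.35  1.01 -2.04]
C 1 [0.508 0.156] [ 0.44  0.97 -1.2   1.99  1.1   1.04  1.54]
C 1 [0.515 0.155] [ 0.45  0.98 -1.2   1.98  1.1   1.05  1.71]
C 1 [0.521 0.155] [ 0.45  0.98 -1.2   1.97  1.1   1.05  1.88]
C 1 [0.527 0.155] [ 0.44  0.99 -1.2   1.95  1.1   1.06
[... 741 characters left out ...]
.52  0.76 -0.48]
B 0 [0.609 0.164] [-0.01  0.74 -0.49  1.78  0.49  0.74 -0.59]
B 0 [0.591 0.263] [-0.13  0.77 -0.54  1.74  0.54  0.78 -0.77]
B 1 [ 0.57  -0.288] [ 0.09  0.73  0.39  1.81 -0.42  0.68 -2.66]
B 1 [0.65  0.036] [ 0.59  1.1  -1.2   1.7   1.11  1.18  1.98]
B 1 [0.659 0.035] [-0.87  1.22  1.25  1.78 -1.28  1.2  -2.35]
B 1 [0.668 0.036] [-0.29  0.74  0.21  1.72 -0.22  0.7  -2.91]
B 1 [0.676 0.039] [-0.26  0.75  0.16  1.7  -0.17  0.71 -2.73]
B 1 [0.618 0.167] [-1.1   1.21  1.25  1.83 -1.28  1.19 -2.09]
B 1 [0.614 0.165] [-1.1   1.21  1.25  1.85 -1.28  1.18 -2.21]
B 1 [0.609 0.164] [ 0.4   1.07 -1.2   1.76  1.11  1.16  2.16]
B 1 [0.591 0.263] [ 0.24  1.09 -1.2   1.71  1.11  1.18  2.02]
```

```bash
cat >> h.py <<'E'
M=np.array([.595,.250])
def retreat(q0=None):
    p=env.get_state()["tcp_pos"]; return p
def approach(P,zt=.17):
    env.reach([*P[0][0],zt],P[0][1])
def push(P,z,v=.13):
    for p,q in P[1:]:
        s=env.get_state()["tcp_pos"]; d=np.linalg.norm(p-np.array(s)[:2])
        env.movel([*p,z],velocity=v if d>.03 else .03,rot=q)
    s=np.array(env.get_state()["tcp_pos"]); q=P[-1][1]; ph=2*np.arctan2(q[2],q[1])
    b=s[:2]-.02*np.array([np.cos(ph),np.sin(ph)])
    env.movel([*b,z],velocity=.1); env.movel([*b,.17],velocity=.2)
    print("t",env.get_state()["time"],"F",np.round(env.get_state()["force"],1))
E
python3 - <<'E'
from h import *
P=plan((.4464,-.0497),[M-.082*f-.04*e,M-.082*f+.08*e],0)
approach(P); env.grip(.036)
print(env.get_state()["time"],env.get_state()["tcp_pos"],env.nose_length)
xy=P[0][0]
env.movel([*xy,.085],velocity=.15)
hit=env.movel([*xy,.06],velocity=.02,stop_force=2.5)
s=env.get_state(); z=s["tcp_pos"][2]; print(hit,z,s["force"],s["time"],s["opening"])
if not hit: raise SystemExit
z+=.005; env.movel([*xy,z],velocity=.05); open("z","w").write(str(z))
push(P,z)
im,d=camera("top"); cv2.imwrite("pics/t2.png",cv2.resize(im,(800,600),interpolation=cv2.INTER_CUBIC))
E
```

```text
2.5417 [ 0.42896615 -0.10715933  0.16998996] 0.0726
True 0.07162770428958848 [-1.07647004 -0.27504421  9.80982196] 4.0083 0.036326157463752465
t 9.675 F [ 0.4 -0.4 -0.9]
```

View pics/t2.png

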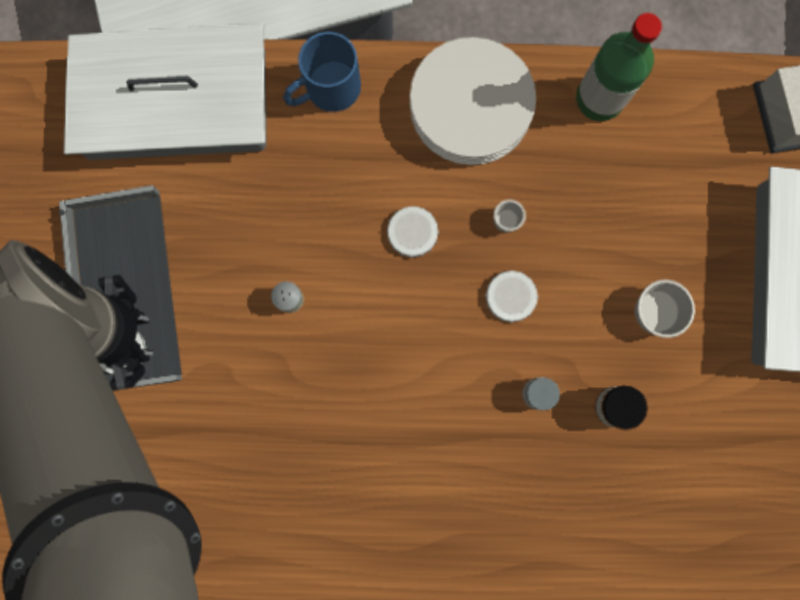

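Lid C is gone from (380,394) and the arm now hides the bay's lower half. Shaker (287,296), tin, dip cup and the other lids are unmoved. I'll push lid A next, then look from a clear pose.

```bash
python3 - <<'E'
from h import *
z=float(open("z").read())
P=plan((.6737,-.0904),[M+.08*f+.08*e],0)
approach(P); env.movel([*P[0][0],z],velocity=.12); push(P,z)
P=plan((.5845,-.2298),[(.66,.075),M-.045*e,M+.055*e],0)
approach(P)
im,d=camera("top"); cv2.imwrite("pics/t3.png",cv2.resize(im,(800,600),interpolation=cv2.INTER_CUBIC)); print(env.get_state()["time"])
E
```

```text
t 16.8583 F [-0.2  0.4 -0.5]
18.9833
```

View pics/t3.png

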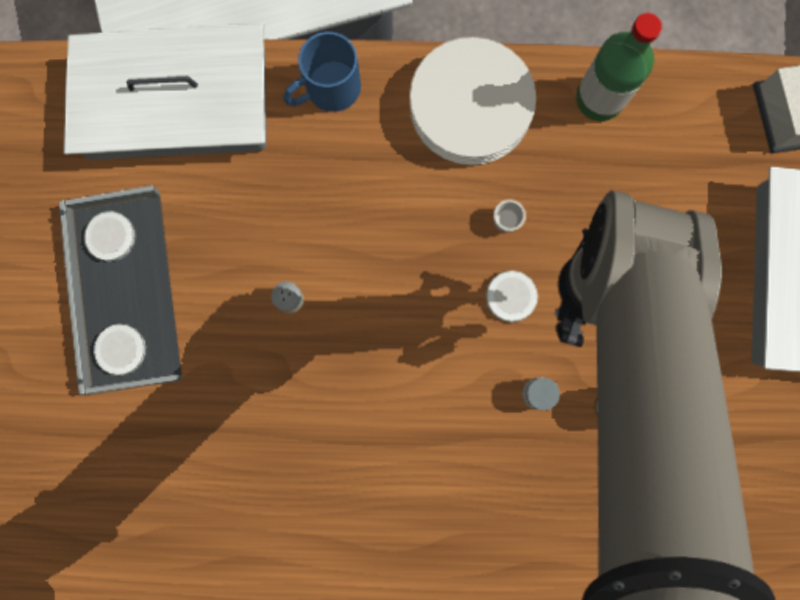

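Lids A (108,236) and C (119,349) lie well inside the bay, with a free slot between them. Nothing else has moved, so lid B goes next.

```bash
python3 - <<'E'
from h import *
z=float(open("z").read())
P=plan((.5845,-.2298),[(.66,.075),M-.045*e,M+.06*e],0)
env.movel([*P[0][0],z],velocity=.12); push(P,z)
env.reach([.56,-.1,.25],quat(1.4))
im,d=camera("top"); cv2.imwrite("pics/t4.png",cv2.resize(im,(800,600),interpolation=cv2.INTER_CUBIC)); print(env.get_state()["time"])
h=cv2.cvtColor(im,cv2.COLOR_BGR2HSV); m=((h[...,1]<50)&(h[...,2]>150)).astype(np.uint8)
n,l,s,c=cv2.connectedComponentsWithStats(m)
for i in range(1,n):
    if 500<s[i,4]<2500 and c[i][0]<200:
        p=ray("top",c[i],.014)[0][:2]-M; print(s[i],"bay x,y",p@f,p@e)
E
```

```text
t 27.7583 F [-0.4 -0.5 -0.6]
29.1583
[ 55 136  31  30 747] bay x,y 0.08001633815134607 0.07840736561515131
[ 65 170  32  29 723] bay x,y 0.0011387151047048847 0.0625892787321391
```

View pics/t4.png

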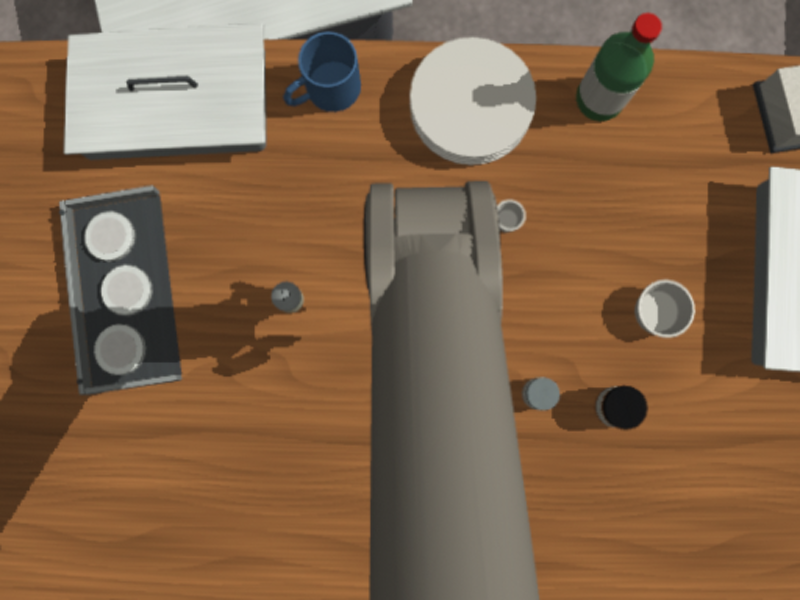

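All three lids lie inside the bay at (108,236), (126,290) and (119,349). The shaker, dip cup, tin, ramekin and mustard are where they were, and the robot touches nothing.

```bash
python3 -c "
from h import *
print(job.job_done())"
```

```text
the job is handed in; nothing more can be done
None
```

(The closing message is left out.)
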